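Hang a brush caddy inside the rinsing tub

TASK

Get the brush-rinsing place ready: take the steel brush caddy off the display peg, lifting it over the peg's upturned tip, and stand it upright on the table and let go of it to change your grip (its top crossbar is the better hold for the tub). Then hook its bent lips over a rim of the square white tub, so that it hangs upright inside the tub, and let go; leave the tub and the other things on the table where they are.

Things in the scene. Friction and masses are not known exactly. Their poses are not given: they have to be found in the camera images.
- caddy: sheet-steel brush caddy, 0.16 kg, loose. Origin at the centre of its underside, z up. Open box 40 (x) by 54 (y) by 62 mm high, with a strap handle on top (two legs and a crossbar, 134 mm high in all) and two bent lips on its -x side. It starts hanging upright by the crossbar on the peg, underside 30 mm above the table, lips towards the peg's tip
- caddy_mid (a point): centre of the caddy, on its axis 65 mm above its underside; axes as the caddy's
- caddy_legs (a point): midway between the handle's two legs, 100 mm above the underside. The legs are 18 mm wide in x, 4 mm thick, 54 mm over both in y, from z = 62 to 130 mm: grip them here across y from above. While it hangs, the peg runs between them under the crossbar; the crossbar's top is 34 mm above this point
- caddy_bar (a point): centre of the crossbar, 130 mm above the underside. The bar runs along the caddy's y, 54 mm long, 10 mm wide in x, 8 mm high; off the peg it can be gripped from above across x. It stands 26 mm above the lips' top
- caddy_lip (a point): midway between the two lips, in their outer legs: x = -32.5, z = 80 mm in the caddy's frame. Each lip is 12 mm wide, at y = +-19 mm. They rise from the box's -x side, bend outwards and down. Their slot, open below, spans x = -20 to -31 mm; its roof is at z = 100 (lip top 104) mm; the outer legs reach down to z = 72 mm, flared out to x = -38 mm
- peg_seat (a point): top of the display peg where the crossbar rests, 156 mm above the table; axes of the fixed stand. The peg is a level 6 mm rod along -x from x = +95 mm, where it bends to +y to a 12 mm post (no higher than the peg) at y = +65 mm, to its tip. The stand's wooden base is 10 mm thick, from x = -20 to +140 and y = -40 to +90 mm
- peg_tip (a point): top of the peg's upturned tip, 46 mm (49 to its end) from the seat along the stand's -x and 12 mm higher than the seat: the crossbar must rise more than 12 mm to pass it; about 25 mm is comfortable, 50 mm too much
- tub_rim (a point): centre of the square white tub's mouth, at the rim, 130 mm above the table; x, y along its sides. 92 mm square outside, 82 inside, walls 5 mm, 1.3 kg, loose. Any of the four rims will do. Hung, the lips' roof rests on the rim, the caddy's underside 100 mm below it, leaning a few degrees. A hand across the legs does not fit in the tub; the crossbar stays above the rim
- bottle_a: small white paint bottle, 42 mm across, 75 high; loose, to be left alone. Origin at its underside
- bottle_b: small white paint bottle, 42 mm across, 75 high; loose, to be left alone. Origin at its underside
- cup_a: round beige pulp cup, 80 mm across, 75 high; loose, to be left alone. Origin at its underside
- cup_b: round beige pulp cup, 80 mm across, 75 high; loose, to be left alone. Origin at its underside
- tape: roll of paper tape lying flat, 90 mm across, 24 high; loose, to be left alone. Origin at its underside
- tin: round lidded tin, 72 mm across, 80 high; loose, to be left alone. Origin at its underside
- paintbrush: paintbrush lying on the table, about 0.2 m long; loose, to be left alone. Origin at its underside, under its middle
Mind the look-alikes: they are no part of the job. What is shaped like the caddy but brown or red is not meant. What is shaped like the part that bears peg_seat but purple or yellow is not meant.

How it is judged (in metres and radians):
On the way, in this order (a step that is already met when the one before it is completed fails the run):
1. the caddy is off the peg, past its tip, and still held up (x of caddy_bar in the frame of peg_seat below -0.056 m and height (world z) of caddy_mid above 0.08 m), for 0.05 s.
2. the caddy stands upright on the table, let go (height (world z) of caddy_mid between 0.06 and 0.07 m and angle between caddy_mid's own z axis and vertical below 0.1 rad and linear speed of caddy below 0.02 m/s and contact force between caddy and the fingers below 0.05 N), for 0.2 s.
3. the caddy hangs by its lips inside the tub, let go (z of caddy_mid in the frame of tub_rim between -0.044 and -0.024 m and x of caddy_mid in the frame of tub_rim between -0.034 and 0.034 m and y of caddy_mid in the frame of tub_rim between -0.034 and 0.034 m and angle between caddy_mid's own z axis and vertical below 0.15 rad and (x of caddy_lip in the frame of tub_rim above 0.0455 m or x of caddy_lip in the frame of tub_rim below -0.0455 m or y of caddy_lip in the frame of tub_rim above 0.0455 m or y of caddy_lip in the frame of tub_rim below -0.0455 m) and contact force between caddy and the fingers below 0.05 N and linear speed of caddy below 0.02 m/s), for 0.2 s.
At the end, for the whole second after the job is handed in: The caddy hangs inside the tub, let go and at rest: its centre 24 to 44 mm below the rim's height and within 34 mm of the tub's middle along both sides, tilted less than 0.15 rad, with the outer legs of its lips outside one of the tub's walls (all of step 3); the robot touches nothing.
It fails at once if the caddy is tipped over (angle between caddy_mid's own z axis and vertical above 0.8 rad).
It fails at once if the tub is shoved more than 25 mm or tipped (distance of tub_rim from where it was at the start of the episode above 0.025 m or angle between tub_rim's own z axis and vertical above 0.2 rad).
It fails at once if another thing on the table is shoved more than 30 mm (distance of any of bottle_a, bottle_b, cup_a, cup_b, tape, tin, paintbrush from where it was at the start of the episode above 0.03 m).
It also fails if it takes over 58 s, if anything falls off the work surface, if the arm or the gripper's body presses on something with over 40 N, if the wrist force passes 120 N, or if a joint passes its speed limit or range.

ROBOT

A 6-joint arm with a two-finger parallel gripper is mounted at the origin on the work surface. World frame = base frame: x ahead of the robot, y to its left, z up, the work surface at z = 0. Lengths are in mm, angles in rad, forces in N, time in s.
With the tool pointing down it reaches from about 300 to 775 mm from the base axis. Payload 14.6 kg.
Tool frame: the origin (TCP) lies at the very end of the fingers, on their centre line; the grasp point (between the pads) lies 19 mm behind it; z points along the fingers, y is the direction in which the jaws open and shut (so a half turn about z gives the same grasp; the last joint's range is limited). The gripper opens to 94 mm and grips with 3 to 60 N. Pads are 16 mm wide; open, the fingers measure 119 mm over their backs; the gripper's body (75 mm by 177 mm) begins 78 mm behind the grasp point.
Start: joints at [-0.067, 0.3, 1.521, -0, 1.321, -0.067], TCP at [549.99, -0.002, 205.446] pointing down, gripper open.
Joint ranges: [-3.03, 3.03], [-0.79, 2.21], [0.23, 2.52], [-1.04, 4.18], [0, 3.07], [-2.55, 2.55]. Speed limits (rad/s): [2.22, 2.22, 2.57, 3.14, 3.14, 3.14].

INTERFACE

Orientations are given as [roll, pitch, yaw] about the fixed x, y, z axes, in that order (R = Rz(yaw) Ry(pitch) Rx(roll)).
In Python, from cell import manip gives the robot as it stands.
- The arm moves only by the shell command python3 -m inch 'ROWS' [FORCE]. ROWS is a JSON object of lists of equal length, an entry for each row: "grip": the opening, from -1 (shut) to 1 (fully open), so that 0 is half open; "travel": the shift along the world's x, y, z in cm, a list of three; "turn": the turn, a rotation vector about the world's x, y, z in degrees, a list of three. A call has 1 to 10 rows; each row is the pose to reach, as a shift and turn from the pose measured when the call began; what a row does not reach only later rows make up. A row lasts 1/8 s, in which the tool goes at most 62.5 mm and 10.7 degrees, less where a joint would pass 70% of its speed; a pose out of reach is approached as far as the arm can. A call with a gripper value outside its range is refused whole. The fingers move at their own pace and stop on an object; FORCE is the grip in N (left out, the last holds). Time passes only in rows, so rows that repeat a pose let the fingers close. It gives the time, the measured TCP pose, the force and the opening at its end, in the units of the state.
- manip.read_state(): the state, without advancing time (a new reading comes with each control period).
- manip.camera(name): name is "scene" or "side" or "wrist"; returns (picture, depth): 400x640x3 uint8, red, green, blue; 400x640 float32, mm along the optical axis (not along the pixel's ray), 0 where there is no reading.
- manip.calibration(name): a dict with "fx", "fy", "cx", "cy" (pixels), "k1" (the pictures are not rectified: a ray, as slopes to the right and down, at radius r is drawn at 1 + k1 r^2 times it, then the intrinsics apply), "world_from_camera" (4x4, takes a point from camera to world coordinates). Camera axes: x right, y up, looking along -z (the intrinsics and any distortion apply to the point x, -y, -z); pixel columns grow to the right and rows downward; lengths in mm; the calibration is good to about 2 mm. A picture is of the moment at which its call begins: read the wrist's pose just before it. calibration takes no time and is no camera call; for the wrist camera it gives the pose at the moment of the call.
- manip.sign_off(): hands the job in, once; it reports no verdict.
Trained networks look in the newest picture that a camera, given by its name, has taken for a name from the list of things; names that differ only in an ending like _2 or _b are one class to them, and where a whole thing is asked for, a point or a joint stands for the part that bears it (a point fixed in the world has none). Each returns a list of dicts, best first, with "p" (0 to 1); they miss things now and then, are a little off and sometimes report something else, mostly with a low value. They report only what shows in the picture. A call takes as long as a camera call. They do not tell look-alikes from the thing itself.
- manip.look_for(camera, label): "bbox" ([left, top, right, bottom] in pixels, round what is visible of it).
The state is a dict: "clock": time; "joints": joint angles; "qd": joint speeds; "effort": joint torques, N m; "eef_pos": TCP position; "eef_rot": TCP orientation; "wrist_force": force on the tool from outside, world axes, zero at the start; "moment": the same for the moment, N m; "finger_gap": finger opening in mm.
Only numpy, scipy, OpenCV 4.12 (cv2) and the standard library are available. Lean on these libraries where they do the work, as an engineer would, in place of code of your own. Each camera call takes 0.05 s, during which the arm holds its last target.

## Working session

There is one attempt and no reset: what is moved stays moved. The work goes in short steps, Python scripts to look and compute and a shell command to move; the robot and the scene stay as the last step left them, time stands still between calls to the robot, and variables do not carry over. Pictures are saved under pics/ and viewed, and the job is handed in when it is done.

```bash
ls; mkdir -p pics
python3 - <<'E'
from cell import manip
import cv2,numpy as np
print(manip.read_state())
for c in ["scene","side","wrist"]:
    im,d=manip.camera(c); cv2.imwrite(f"pics/{c}0.png",im[:,:,::-1]); np.save(f"pics/{c}0.npy",d)
    k=manip.calibration(c); print(c,{a:(np.round(b,3).tolist() if not np.isscalar(b) else b) for a,b in k.items()})
    for l in ["caddy","peg_seat","tub_rim"]:
        print(l,[(np.round(x['bbox']).tolist(),round(x['p'],2)) for x in manip.look_for(c,l)])
E
```

```text
pics
{'clock': 0.0, 'joints': array([-6.65973496e-02,  3.00437104e-01,  1.52157802e+00,  2.72253834e-05,
        1.32066058e+00, -6.66340457e-02]), 'qd': array([ 0.00036482,  0.00022234, -0.00086626, -0.00057074,  0.00122866,
        0.00132007]), 'effort': array([-1.53750298e-03, -5.31805658e+01, -3.52735734e+01,  7.07558286e-02,
        2.43994006e-02, -4.79655944e-05]), 'eef_pos': array([5.49749788e+02, 2.23671445e-02, 2.04906262e+02]), 'eef_rot': array([-3.14051376e+00, -9.84268001e-05,  1.57082622e+00]), 'wrist_force': array([-0.39138765, -0.29553051,  0.50301746]), 'moment': array([ 0.03295484,  0.03270348, -0.00424163]), 'finger_gap': 93.89608487989413}
scene {'fx': 513.6956772174341, 'fy': 513.6956772174341, 'cx': 315.7695324030907, 'cy': 197.80592312123537, 'k1': -0.05855638933282685, 'world_from_camera': [[-0.255, -0.705, 0.662, 1511.781], [0.967, -0.188, 0.172, 273.983], [0.003, 0.684, 0.729, 1237.842], [0.0, 0.0, 0.0, 1.0]]}
caddy [([179.0, 234.0, 210.0, 275.0], 0.97), ([275.0, 192.0, 295.0, 232.0], 0.95), ([222.0, 176.0, 245.0, 220.0], 0.61)]
peg_seat [([204.0, 209.0, 26
[... 685 characters left out ...]
1.0, 234.0], 0.72), ([249.0, 274.0, 336.0, 353.0], 0.56), ([371.0, 237.0, 396.0, 280.0], 0.52)]
tub_rim [([287.0, 153.0, 325.0, 200.0], 0.8)]
wrist {'fx': 295.1806693555959, 'fy': 295.1806693555959, 'cx': 313.2778468169775, 'cy': 199.50610971629652, 'k1': 0.00558092124844637, 'world_from_camera': [[1.0, -0.001, -0.001, 550.264], [0.001, 0.965, 0.263, 77.841], [0.0, -0.263, 0.965, 384.765], [0.0, 0.0, 0.0, 1.0]]}
caddy [([264.0, 219.0, 316.0, 296.0], 0.96), ([271.0, 340.0, 320.0, 388.0], 0.83), ([421.0, 340.0, 448.0, 377.0], 0.79)]
peg_seat [([26.0, 0.0, 180.0, 55.0], 0.72), ([292.0, 288.0, 403.0, 375.0], 0.69), ([148.0, 295.0, 164.0, 309.0], 0.42)]
tub_rim [([239.0, 0.0, 366.0, 74.0], 0.65)]
```

View pics/scene0.png

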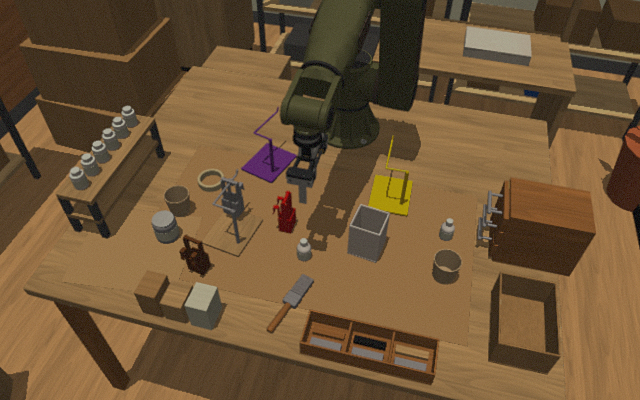

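View pics/side0.png

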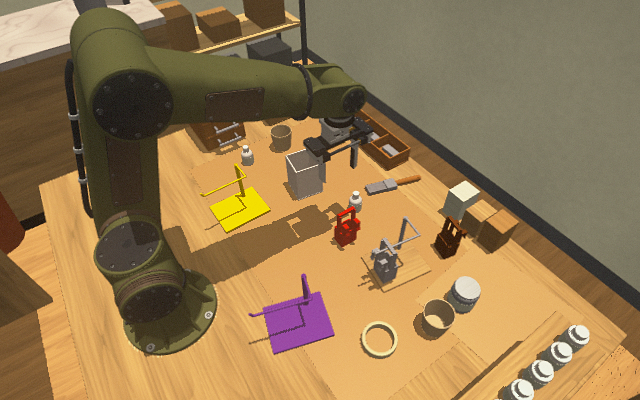

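View pics/wrist0.png

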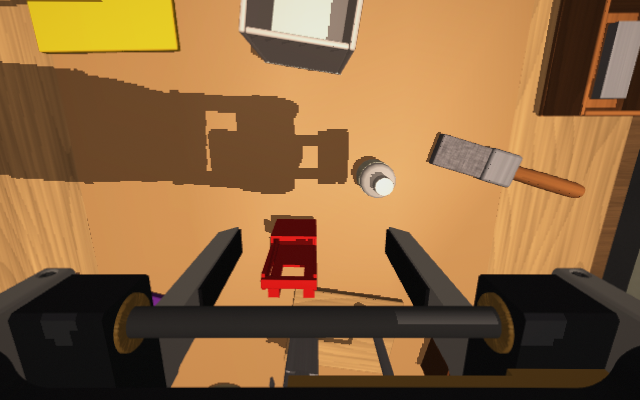

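Three caddy-shaped things appear in the scene view: grey at (233,198) on the wood-based peg, red at (287,212), and brown at (195,255). The grey steel one hanging on the peg fits the description. There are also three stands: wood-based (232,230), purple (269,160) and yellow (390,195), and the wood-based one is meant. The tub is at (369,230). I'll confirm with an enlarged crop and get the point clouds.

```bash
cat > h.py <<'E'
from cell import manip
import cv2,numpy as np
def cloud(d,k):
    v,u=np.mgrid[0:d.shape[0],0:d.shape[1]]
    K=np.array([[k['fx'],0,k['cx']],[0,k['fy'],k['cy']],[0,0,1.]])
    p=np.stack([u.ravel(),v.ravel()],1).astype(float)
    n=cv2.undistortPoints(p[:,None],K,np.array([k['k1'],0,0,0.]))[:,0]
    z=d.ravel().astype(float)
    P=np.stack([n[:,0]*z,-n[:,1]*z,-z,np.ones_like(z)],1)
    W=(P@np.asarray(k['world_from_camera']).T)[:,:3]
    W[z<=0]=np.nan
    return W.reshape(*d.shape,3)
def project(P,k):
    P=np.atleast_2d(P); T=np.linalg.inv(k['world_from_camera']); c=P@T[:3,:3].T+T[:3,3]
    x,y=c[:,0]/-c[:,2],-c[:,1]/-c[:,2]; s=1+k['k1']*(x*x+y*y)
    return np.stack([k['fx']*x*s+k['cx'],k['fy']*y*s+k['cy']],1)
E
python3 - <<'E'
from h import *
im=cv2.imread("pics/scene0.png"); a=cv2.resize(im[165:265,170:310],None,fx=5,fy=5,interpolation=cv2.INTER_CUBIC)
cv2.imwrite("pics/c0.png",a)
im=cv2.imread("pics/side0.png"); a=cv2.resize(im[200:300,330:440],None,fx=5,fy=5,interpolation=cv2.INTER_CUBIC)
cv2.imwrite("pics/c1.png",a)
for c in ["scene","side"]:
    k=manip.calibration(c); d=np.load(f"pics/{c}0.npy"); W=cloud(d,k)
    im=cv2.imread(f"pics/{c}0.png")
    for b,l in ([((346,202,393,263),'tub'),((222,176,245,220),'caddy'),((204,209,261,253),'base')] if c=="scene" else [((287,153,325,200),'tub'),((371,238,397,282),'caddy'),((361,214,428,294),'peg')]):
        w=W[b[1]:b[3],b[0]:b[2]].reshape(-1,3); 
        w=w[(w[:,2]>5)&(w[:,2]<190)]
        print(c,l,len(w),np.nanpercentile(w,[2,50,98],axis=0).round().tolist())
E
```

```text
scene tub 1976 [[365.0, 131.0, 6.0], [555.0, 183.0, 74.0], [597.0, 231.0, 131.0]]
scene caddy 828 [[501.0, -280.0, 7.0], [538.0, -244.0, 85.0], [638.0, -196.0, 164.0]]
scene base 1583 [[525.0, -298.0, 5.0], [609.0, -223.0, 10.0], [672.0, -167.0, 137.0]]
side tub 1267 [[493.0, 129.0, 9.0], [532.0, 142.0, 79.0], [588.0, 226.0, 130.0]]
side caddy 962 [[494.0, -278.0, 7.0], [524.0, -247.0, 88.0], [622.0, -180.0, 165.0]]
side peg 2369 [[497.0, -299.0, 6.0], [557.0, -254.0, 12.0], [666.0, -170.0, 163.0]]
```

View pics/c0.png

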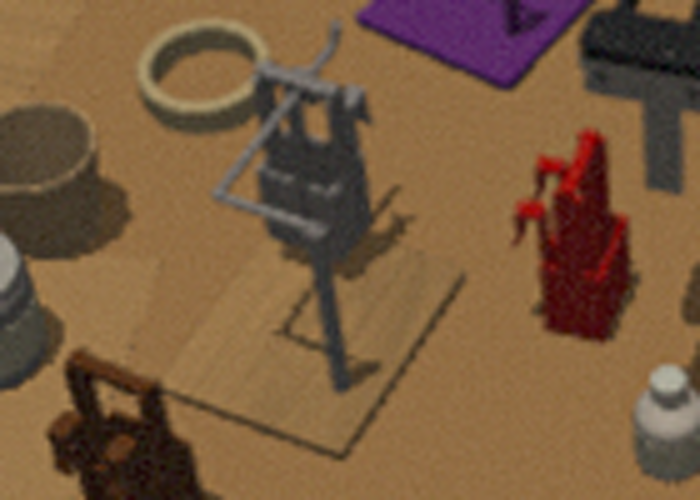

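View pics/c1.png

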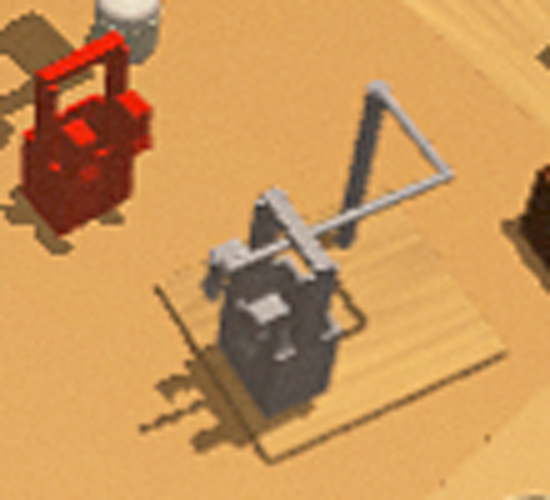

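The crops confirm it: the grey steel caddy hangs on the grey peg with its lips towards the tip. Next I'll fit the stand, caddy and tub geometry.

Run:
```python
from h import *
Ws={}
for c in ["scene","side"]:
    k=manip.calibration(c); W=cloud(np.load(f"pics/{c}0.npy"),k).reshape(-1,3); Ws[c]=W
for c,W in Ws.items():
    m=(W[:,0]>440)&(W[:,0]<700)&(W[:,1]>-320)&(W[:,1]<-130)
    w=W[m]
    # base top
    b=w[(w[:,2]>7)&(w[:,2]<13)]
    r=cv2.minAreaRect(b[:,:2].astype(np.float32)); print(c,'base',len(b),r)
    # peg: z 146..158
    for lo,hi in [(146,157),(157,163),(163,172)]:
        q=w[(w[:,2]>lo)&(w[:,2]<hi)]; print(lo,hi,len(q)); print(q[np.argsort(q[:,0])][::max(1,len(q)//14)].round().tolist())
    m=(W[:,0]>470)&(W[:,0]<630)&(W[:,1]>100)&(W[:,1]<260)&(W[:,2]>125)&(W[:,2]<136)
    t=W[m]; r=cv2.minAreaRect(t[:,:2].astype(np.float32)); print('tub',len(t),r)
```

```text
scene base 1022 ((568.361572265625, -238.05482482910156), (157.16531372070312, 228.65341186523438), 86.24163055419922)
146 157 129
[[487.0, -243.0, 155.0], [508.0, -242.0, 153.0], [530.0, -275.0, 154.0], [536.0, -276.0, 155.0], [541.0, -248.0, 154.0], [553.0, -253.0, 157.0], [570.0, -253.0, 153.0], [588.0, -255.0, 154.0], [601.0, -260.0, 148.0], [619.0, -264.0, 153.0], [626.0, -252.0, 151.0], [629.0, -235.0, 154.0], [632.0, -210.0, 152.0], [635.0, -202.0, 153.0], [638.0, -195.0, 155.0]]
157 163 65
[[485.0, -240.0, 162.0], [494.0, -244.0, 158.0], [527.0, -272.0, 160.0], [529.0, -242.0, 162.0], [531.0, -230.0, 158.0], [532.0, -277.0, 159.0], [533.0, -260.0, 161.0], [534.0, -256.0, 163.0], [535.0, -269.0, 160.0], [536.0, -253.0, 157.0], [539.0, -242.0, 158.0], [539.0, -229.0, 162.0], [541.0, -225.0, 161.0], [567.0, -253.0, 158.0], [627.0, -248.0, 158.0], [632.0, -221.0, 158.0], [640.0, -209.0, 161.0]]
163 172 26
[[486.0, -242.0, 167.0], [487.0, -239.0, 168.0], [490.0, -238.0, 164.0], [527.0, -275.0, 163.0], [528.0, -271.0, 165.0], [528.0, -268.0, 167.0], [529.0, -261.0, 165.0], [530.0, 
[... 1247 characters left out ...]
.0], [530.0, -254.0, 163.0], [530.0, -250.0, 162.0], [531.0, -229.0, 163.0], [533.0, -262.0, 162.0], [535.0, -228.0, 163.0], [540.0, -223.0, 162.0], [561.0, -257.0, 158.0], [592.0, -260.0, 159.0], [625.0, -236.0, 159.0], [629.0, -213.0, 158.0]]
163 172 56
[[482.0, -241.0, 166.0], [487.0, -244.0, 164.0], [525.0, -260.0, 165.0], [526.0, -246.0, 165.0], [527.0, -257.0, 164.0], [529.0, -266.0, 165.0], [529.0, -247.0, 163.0], [531.0, -268.0, 165.0], [532.0, -224.0, 166.0], [532.0, -271.0, 164.0], [533.0, -250.0, 164.0], [533.0, -257.0, 164.0], [535.0, -240.0, 164.0], [536.0, -231.0, 166.0]]
tub 117 ((534.7222900390625, 179.86903381347656), (95.06446838378906, 74.73069763183594), 81.8462905883789)
```

Run:
```python
from h import *
g=np.zeros((400,640),np.uint8) # height map x 250..800 , y -400..400 ; 
H=np.zeros((550,800),np.float32)
for c in ["side","scene"]:
    W=cloud(np.load(f"pics/{c}0.npy"),manip.calibration(c)).reshape(-1,3); W=W[np.isfinite(W[:,0])]
    i=(W[:,0]-250).astype(int); j=(400-W[:,1]).astype(int)
    m=(i>=1)&(i<549)&(j>=1)&(j<799)&(W[:,2]<175)&(W[:,2]>5)
    for a,b,z in zip(i[m],j[m],W[m,2]): H[a-1:a+2,b-1:b+2]=np.maximum(H[a-1:a+2,b-1:b+2],z)
im=cv2.applyColorMap((H*1.45).clip(0,255).astype(np.uint8),cv2.COLORMAP_JET)[::-1]
im=np.ascontiguousarray(im)
for x in range(300,800,100): cv2.putText(im,str(x),(0,549-(x-250)),0,.4,(255,255,255),1); cv2.line(im,(0,549-(x-250)),(799,549-(x-250)),(90,90,90),1)
for y in range(-300,400,100): cv2.putText(im,str(y),(400-y,545),0,.4,(255,255,255),1); cv2.line(im,(400-y,0),(400-y,549),(90,90,90),1)
cv2.imwrite("pics/map.png",im)
```

```text
(no output)
```

View pics/map.png

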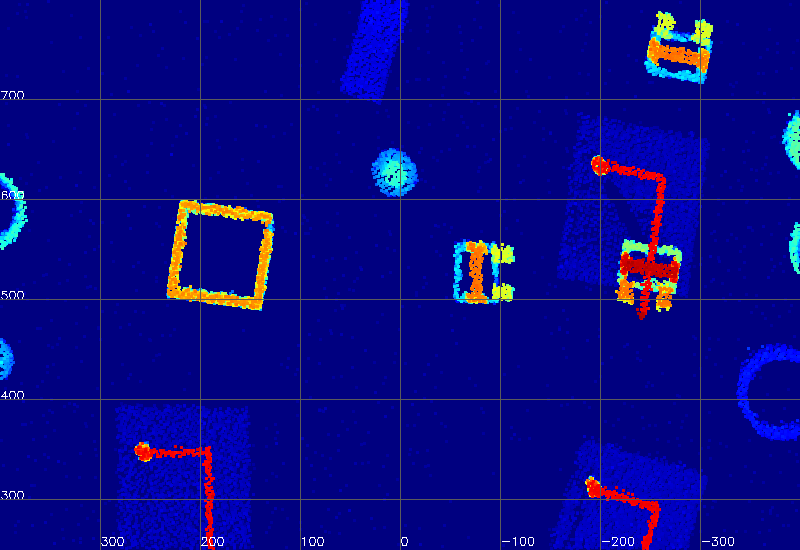

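```bash
python3 -m inch '{"grip":[1,1,1,1,1,1,1,1,1,1],"travel":[[0,-3,0.5],[-0.3,-6,1],[-0.6,-9,1],[-0.9,-12,1],[-1.2,-15,1],[-1.4,-18,1],[-1.6,-21,1],[-1.7,-23,1],[-1.7,-24.9,1],[-1.7,-24.9,1]],"turn":[[0,0,10],[0,0,20],[0,0,30],[0,0,40],[0,0,50],[0,0,60],[0,0,70],[0,0,80],[0,0,81.5],[0,0,81.5]]}'
```

```text
clock: 1.85
eef_pos: [532.8, -249.8, 215.2]
eef_rot: [3.142, -0.0, 2.991]
wrist_force: [0.1, 0.2, 0.6]
finger_gap: 93.8
```

The map shows the stand at about (533,-249), the tub centre near (547,182), and free table around (420,0).

Run:
```python
from h import *
k=manip.calibration("wrist"); im,d=manip.camera("wrist"); cv2.imwrite("pics/w1.png",im[:,:,::-1]); np.save("pics/w1.npy",d)
W=cloud(d,k); w=W.reshape(-1,3); w=w[np.isfinite(w[:,0])]
m=(w[:,0]>440)&(w[:,0]<700)&(w[:,1]>-320)&(w[:,1]<-130); w=w[m]
b=w[(w[:,2]>156)&(w[:,2]<170)&(abs(w[:,0]-532)<16)&(abs(w[:,1]+249)<32)]; print('bar',len(b),np.median(b[:,2]),cv2.minAreaRect(b[:,:2].astype(np.float32)), np.percentile(b,[1,50,99],axis=0).round(1).tolist())
p=w[(w[:,2]>148)&(w[:,2]<172)&((w[:,0]<518)|((w[:,0]>545)&(w[:,0]<615)))&(abs(w[:,1]+252)<14)]
print('peg',len(p),cv2.fitLine(p[:,:2].astype(np.float32),cv2.DIST_HUBER,0,.01,.01).ravel(),p[:,0].min(),p[:,0].max(),np.median(p[:,2]))
```

```text
bar 1046 163.7041263481147 ((531.905517578125, -247.3928985595703), (55.49639129638672, 31.043861389160156), 66.54829406738281) [[518.9, -273.3, 156.1], [530.6, -246.7, 163.7], [544.2, -220.4, 165.4]]
peg 814 [ 9.8872119e-01 -1.4976801e-01  5.4865717e+02 -2.4985847e+02] 481.583192518185 614.9954397473833 155.63791556019177
```

View pics/w1.png

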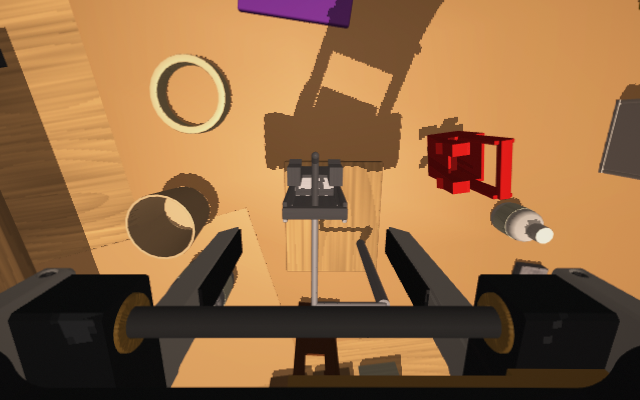

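The wrist picture shows the steel caddy's crossbar at (315,210) with the peg under it, between the fingers. The tool is 1 to 3 mm off. Correcting that, then descending to the legs and closing.

```bash
python3 -m inch '{"grip":[1,1,1,1,1,1,1],"travel":[[-0.1,0.25,-1.5],[-0.1,0.25,-3.5],[-0.1,0.25,-5.5],[-0.1,0.25,-7.5],[-0.1,0.25,-9.4],[-0.1,0.25,-10.4],[-0.1,0.25,-10.4]],"turn":[[0,0,0],[0,0,0],[0,0,0],[0,0,0],[0,0,0],[0,0,0],[0,0,0]]}' && python3 -m inch '{"grip":[0.5,0.2,0,-0.2,-0.4,-0.4,-0.4,-0.4],"travel":[[0,0,0],[0,0,0],[0,0,0],[0,0,0],[0,0,0],[0,0,0],[0,0,0],[0,0,0]],"turn":[[0,0,0],[0,0,0],[0,0,0],[0,0,0],[0,0,0],[0,0,0],[0,0,0],[0,0,0]]}' 25
```

```text
clock: 2.78
eef_pos: [531.6, -245.8, 110.5]
eef_rot: [3.141, -0.001, 2.992]
wrist_force: [0.7, -0.5, 0.2]
finger_gap: 94.0
clock: 3.78
eef_pos: [531.7, -245.9, 110.7]
eef_rot: [3.141, -0.001, 2.992]
wrist_force: [-0.7, -0.7, 1.9]
finger_gap: 53.8
```

```bash
python3 -m inch '{"grip":[-0.4,-0.4,-0.4,-0.4,-0.4],"travel":[[0,0,0.7],[0,0,1.4],[0,0,2.1],[0,0,2.6],[0,0,2.6]],"turn":[[0,0,0],[0,0,0],[0,0,0],[0,0,0],[0,0,0]]}'
python3 - <<'E'
from h import *
a=[]
for c in ["scene","side","wrist"]:
    im,d=manip.camera(c); im=im[:,:,::-1]
    b={"scene":(190,150,290,250),"side":(340,190,440,290),"wrist":(215,110,415,310)}[c]
    a.append(cv2.resize(im[b[1]:b[3],b[0]:b[2]],(265,400),interpolation=cv2.INTER_CUBIC))
cv2.imwrite("pics/l1.png",np.hstack(a))
E
```

```text
clock: 4.4
eef_pos: [531.8, -246.0, 137.1]
eef_rot: [3.141, -0.001, 2.992]
wrist_force: [0.4, -0.2, -1.0]
finger_gap: 53.8
```

View pics/l1.png

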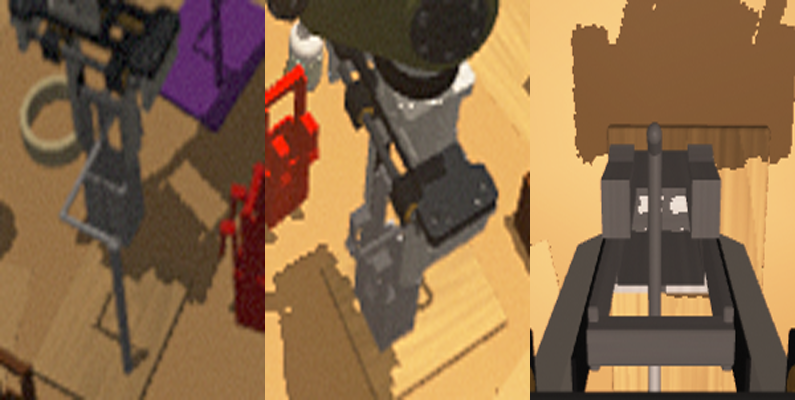

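The caddy is lifted about 26 mm and held evenly, with the peg clear below the crossbar. Sliding it out past the tip.

```bash
python3 -m inch '{"grip":[-0.4,-0.4,-0.4,-0.4,-0.4,-0.4,-0.4,-0.4],"travel":[[-1.5,0.2,0],[-3,0.45,0],[-4.5,0.7,0],[-6,0.9,0],[-7.5,1.15,0],[-9,1.35,0],[-10.5,1.6,0],[-11.5,1.75,0]],"turn":[[0,0,0],[0,0,0],[0,0,0],[0,0,0],[0,0,0],[0,0,0],[0,0,0],[0,0,0]]}' && python3 -m inch '{"grip":[-0.4,-0.4,-0.4,-0.4,-0.4,-0.4,-0.4,-0.4,-0.4,-0.4],"travel":[[0,2,0],[0,5,0],[0,8,0],[0,11,0],[0,14,0],[0,17,0],[0,20,0],[0,22,0],[0,23,0],[0,23,0]],"turn":[[0,0,0],[0,0,0],[0,0,0],[0,0,0],[0,0,0],[0,0,0],[0,0,0],[0,0,0],[0,0,0],[0,0,0]]}'
```

```text
clock: 5.55
eef_pos: [416.0, -228.3, 136.3]
eef_rot: [3.141, -0.002, 2.992]
wrist_force: [0.1, -0.0, -1.4]
finger_gap: 53.4
clock: 6.8
eef_pos: [416.0, 2.3, 136.3]
eef_rot: [3.141, -0.002, 2.993]
wrist_force: [0.2, -1.1, -1.6]
finger_gap: 53.8
```

```bash
python3 -m inch '{"grip":[-0.4,-0.4,-0.4,-0.4,-0.4,-0.4,-0.4,-0.4],"travel":[[0,0,-1],[0,0,-2],[0,0,-3],[0,0,-4],[0,0,-4.8],[0,0,-5.2],[0,0,-5.35],[0,0,-5.35]],"turn":[[0,0,0],[0,0,0],[0,0,0],[0,0,0],[0,0,0],[0,0,0],[0,0,0],[0,0,0]]}'
python3 - <<'E'
from h import *
k=manip.calibration("wrist"); im,d=manip.camera("wrist");im2,_=manip.camera("side"); cv2.imwrite("pics/w2.png",np.hstack([im[100:400,180:480,::-1],cv2.resize(im2[150:300,200:400,::-1],(400,300))]))
E
```

```text
clock: 7.8
eef_pos: [416.1, 2.3, 82.9]
eef_rot: [3.141, -0.002, 2.993]
wrist_force: [-0.2, -0.4, -1.8]
finger_gap: 53.9
```

View pics/w2.png

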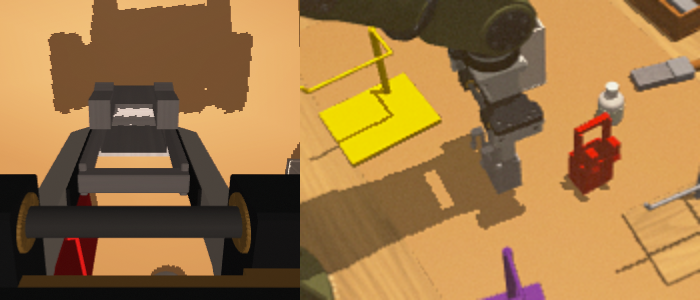

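The caddy is upright just above the table on a clear spot. Lowering the last couple of millimetres.

```bash
python3 -m inch '{"grip":[-0.4,-0.4,-0.4],"travel":[[0,0,-0.1],[0,0,-0.2],[0,0,-0.2]],"turn":[[0,0,0],[0,0,0],[0,0,0]]}'
```

```text
clock: 8.28
eef_pos: [416.1, 2.3, 81.0]
eef_rot: [3.141, -0.001, 2.993]
wrist_force: [-0.4, -0.7, -1.3]
finger_gap: 54.0
```

```bash
python3 -m inch '{"grip":[-0.4,-0.4,-0.4],"travel":[[0,0,-0.05],[0,0,-0.1],[0,0,-0.1]],"turn":[[0,0,0],[0,0,0],[0,0,0]]}'
```

```text
clock: 8.65
eef_pos: [416.5, 2.3, 80.7]
eef_rot: [3.141, -0.0, 2.993]
wrist_force: [-1.5, -0.0, 10.4]
finger_gap: 53.8
```

Contact with the table. Releasing, backing straight up, and looking.

```bash
python3 -m inch '{"grip":[0.25,0.4,0.6,0.9,0.9,0.9],"travel":[[0,0,0],[0,0,0],[0,0,0],[0,0,0],[0,0,0],[0,0,0]],"turn":[[0,0,0],[0,0,0],[0,0,0],[0,0,0],[0,0,0],[0,0,0]]}' && python3 -m inch '{"grip":[0.9,0.9,0.9,0.9,0.9,0.9],"travel":[[0,0,1],[0,0,3],[0,0,6],[0,0,9],[0,0,12],[0,0,12]],"turn":[[0,0,0],[0,0,0],[0,0,0],[0,0,0],[0,0,0],[0,0,0]]}'
cat > look.py <<'E'
from h import *
import sys
n=sys.argv[1]; c=np.array([float(sys.argv[2]),float(sys.argv[3])]); r=float(sys.argv[4]); lo=float(sys.argv[5]); hi=float(sys.argv[6])
for cam in ["wrist","scene","side"]:
    k=manip.calibration(cam); im,d=manip.camera(cam); cv2.imwrite(f"pics/{n}_{cam}.png",im[:,:,::-1]); np.save(f"pics/{n}_{cam}.npy",d)
    w=cloud(d,k).reshape(-1,3); w=w[np.isfinite(w[:,0])]
    w=w[(np.abs(w[:,:2]-c)<r).all(1)&(w[:,2]>lo)&(w[:,2]<hi)]
    if len(w)<5: print(cam,len(w)); continue
    R=cv2.minAreaRect(w[:,:2].astype(np.float32)); mu=w[:,:2].mean(0); _,_,V=np.linalg.svd(w[:,:2]-mu,full_matrices=False)
    print(cam,len(w),'mean',mu.round(1),'z',np.median(w[:,2]).round(1),'ax',np.degrees(np.arctan2(V[0,1],V[0,0])).round(1),'rect',np.round(R[0],1),np.round(R[1],1),round(R[2],1))
E
python3 look.py a 416 2 45 128 145
```

```text
clock: 9.4
eef_pos: [416.5, 2.3, 80.7]
eef_rot: [3.141, -0.0, 2.993]
wrist_force: [-0.1, 0.5, -0.3]
finger_gap: 89.2
clock: 10.15
eef_pos: [417.3, 2.3, 203.0]
eef_rot: [3.14, 0.004, 2.993]
wrist_force: [-0.4, 0.7, -0.2]
finger_gap: 89.5
wrist 829 mean [416.3   4.2] z 134.0 ax 81.6 rect [417.1   4.1] [54.  17.9] 81.4
scene 57 mean [419.1   2.7] z 131.9 ax 79.2 rect [418.8   1.1] [53.7 18.1] 78.8
side 67 mean [415.9  -1. ] z 133.5 ax -97.3 rect [416.6   0.9] [55.9 15.3] 84.0
```

View pics/a_wrist.png

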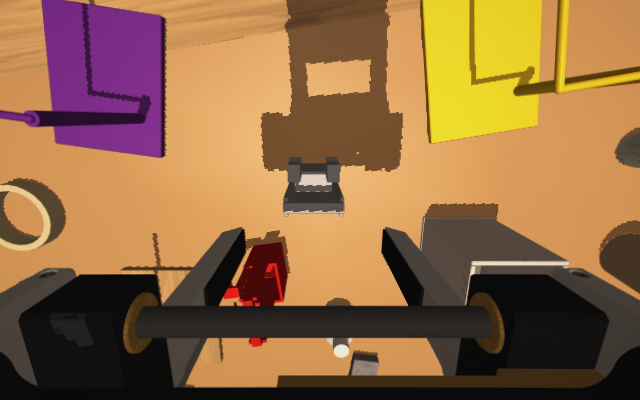

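The caddy stands upright on its own at about (416.7,2.5), with its bar top at z=134 and yaw about -8.5°; the bar shows at pixel (315,207). Turning the hand by -90° to grip the bar across x, then re-measuring.

```bash
python3 -m inch '{"grip":[0.9,0.9,0.9,0.9,0.9,0.9,0.9,0.9,0.9,0.9],"travel":[[0,0,0.5],[0,0,0.5],[0,0,0.5],[0,0,0.5],[0,0,0.5],[0,0,0.5],[0,0,0.5],[0,0,0.5],[0,0,0.5],[0,0,0.5]],"turn":[[0,0,-10],[0,0,-20],[0,0,-30],[0,0,-40],[0,0,-50],[0,0,-60],[0,0,-70],[0,0,-80],[0,0,-90],[0,0,-90]]}'
python3 look.py b 416 2 45 128 145
```

```text
clock: 11.55
eef_pos: [415.8, 2.4, 204.3]
eef_rot: [-3.141, -0.001, 1.423]
wrist_force: [-0.5, 0.3, -0.6]
finger_gap: 89.1
wrist 742 mean [417.8   5.3] z 133.9 ax -98.0 rect [417.1   3.7] [54.4 17.5] 82.1
scene 56 mean [419.2   2.5] z 132.4 ax 80.3 rect [417.2   2.2] [55.1 15.7] 78.4
side 68 mean [416.2  -1.4] z 133.8 ax -97.7 rect [417.3   0.8] [56.5 15.7] 83.0
```

View pics/b_wrist.png

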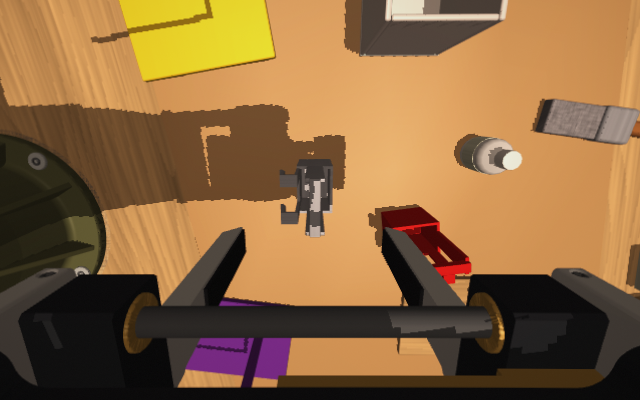

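```bash
python3 -m inch '{"grip":[0.9,0.9,0.9,0.9,0.9,0.9,0.9],"travel":[[0.1,0,-1.5],[0.1,0,-3.5],[0.1,0,-5.5],[0.1,0,-7.5],[0.1,0,-9],[0.1,0,-9.4],[0.1,0,-9.4]],"turn":[[0,0,0],[0,0,0],[0,0,0],[0,0,0],[0,0,0],[0,0,0],[0,0,0]]}' && python3 -m inch '{"grip":[0.5,0.2,-0.2,-0.5,-0.7,-0.9,-0.95,-0.95,-0.95,-0.95],"travel":[[0,0,0],[0,0,0],[0,0,0],[0,0,0],[0,0,0],[0,0,0],[0,0,0],[0,0,0],[0,0,0],[0,0,0]],"turn":[[0,0,0],[0,0,0],[0,0,0],[0,0,0],[0,0,0],[0,0,0],[0,0,0],[0,0,0],[0,0,0],[0,0,0]]}' 40
```

```text
clock: 12.58
eef_pos: [416.8, 2.4, 110.5]
eef_rot: [-3.141, -0.001, 1.426]
wrist_force: [-0.4, 1.0, 0.1]
finger_gap: 89.1
clock: 13.82
eef_pos: [416.8, 2.3, 110.5]
eef_rot: [-3.141, -0.001, 1.426]
wrist_force: [-0.8, 0.0, 0.1]
finger_gap: 9.3
```

Bar gripped (gap 9.3 mm). Lifting high and going next to the tub to measure its rim.

```bash
python3 -m inch '{"grip":[-0.95,-0.95,-0.95,-0.95,-0.95,-0.95],"travel":[[0,0,1],[0,0,4],[0,0,8],[0,0,12],[0,0,16],[0,0,16]],"turn":[[0,0,0],[0,0,0],[0,0,0],[0,0,0],[0,0,0],[0,0,0]]}' && python3 -m inch '{"grip":[-0.95,-0.95,-0.95,-0.95,-0.95,-0.95],"travel":[[2,1.5,0],[5,4,0],[8,6,0],[11,8,0],[11.2,8,0],[11.2,8,0]],"turn":[[0,0,0],[0,0,0],[0,0,0],[0,0,0],[0,0,0],[0,0,0]]}'
python3 look.py c 546 181 62 124 137
```

```text
clock: 14.58
eef_pos: [417.6, 2.3, 273.4]
eef_rot: [3.137, -0.002, 1.426]
wrist_force: [-0.8, 0.5, -1.2]
finger_gap: 9.4
clock: 15.32
eef_pos: [529.0, 82.1, 272.5]
eef_rot: [3.138, -0.001, 1.427]
wrist_force: [0.6, -0.9, -1.2]
finger_gap: 9.3
wrist 1858 mean [544.8 185.3] z 129.8 ax 0.4 rect [544.3 181.7] [91.1 92.1] 81.8
scene 228 mean [546.9 181.4] z 128.3 ax -13.2 rect [545.1 180.7] [91.8 98.8] 81.9
side 95 mean [518.8 188.2] z 128.5 ax 66.2 rect [536.5 178.7] [99.2 81.2] 78.0
```

View pics/c_wrist.png

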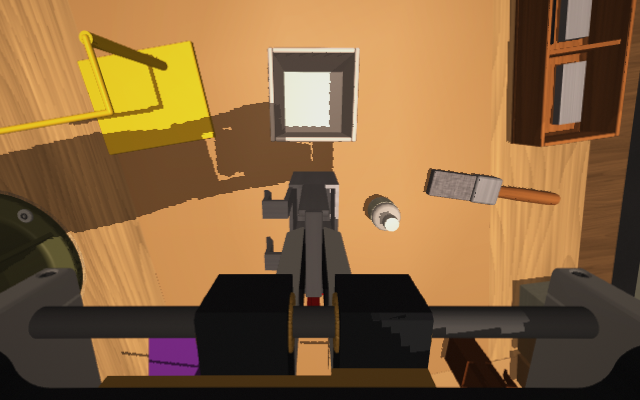

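The tub's mouth is at (314,95) in the wrist view, centred near (544,181) with yaw -8.2°. I'll check how the caddy sits in the grip, in the same camera.

Run:
```python
from h import *
d=np.load("pics/c_wrist.npy"); k=manip.calibration("wrist"); W=cloud(d,k)
s=manip.read_state(); print(s['eef_pos'].round(1))
w=W.reshape(-1,3); w=w[np.isfinite(w[:,0])]
a=np.radians(-8.2); R=np.array([[np.cos(a),np.sin(a)],[-np.sin(a),np.cos(a)]])
q=(w[:,:2]-s['eef_pos'][:2])@R.T
m=(np.abs(q)<60).all(1)
q=np.c_[q,w[:,2]-161.5][m]
l=q[(q[:,2]>97)&(q[:,2]<110)&(q[:,0]<-16)]
for sg in (1,-1):
    t=l[l[:,1]*sg>0]; print('lip',sg,len(t), np.percentile(t,[2,50,98],axis=0).round(1).tolist() if len(t) else '')
b=q[(q[:,2]>52)&(q[:,2]<70)&(q[:,1]>0)]; print('box',len(b),np.percentile(b,[2,50,98],axis=0).round(1).tolist())
f=q[(q[:,2]>2)&(q[:,2]<50)&(q[:,0]>-19)]; print('f',len(f),np.percentile(f,[2,50,98],axis=0).round(1).tolist() if len(f) else '')
b=q[(q[:,2]>128)&(q[:,2]<140)&(np.abs(q[:,0])<12)]; print('bar',len(b),np.percentile(b,[2,50,98],axis=0).round(1).tolist())
# tub edges along tub x
t=(w[:,:2]-np.array([544.0,180.8]))@R.T; t=np.c_[t,w[:,2]][(np.abs(t)<60).all(1)&(w[:,2]>124)&(w[:,2]<137)]
s1=t[(np.abs(t[:,1])<30)&(t[:,0]<0)];s2=t[(np.abs(t[:,1])<30)&(t[:,0]>0)];print(np.percentile(s1[:,0],[2,50,98]),np.percentile(s2[:,0],[2,50,98]))
s1=t[(np.abs(t[:,0])<30)&(t[:,1]<0)];s2=t[(np.abs(t[:,0])<30)&(t[:,1]>0)];print(np.percentile(s1[:,1],[2,50,98]),np.percentile(s2[:,1],[2,50,98]))
im=cv2.imread("pics/c_wrist.png"); cv2.imwrite("pics/c_crop.png",cv2.resize(im[30:290,230:400],None,fx=2.3,fy=2.3))
```

```text
[529.1  81.9 273.5]
lip 1 524 [[-33.2, 14.5, 99.5], [-24.8, 21.1, 105.3], [-16.5, 26.5, 106.6]]
lip -1 274 [[-33.2, -23.0, 98.9], [-28.6, -15.5, 105.2], [-22.7, -11.2, 106.5]]
box 502 [[-18.4, 1.0, 53.5], [6.7, 26.2, 63.1], [20.5, 28.6, 68.4]]
f 1012 [[-17.1, -22.7, 3.0], [0.5, 9.0, 18.8], [19.0, 28.7, 47.4]]
bar 1808 [[-9.6, -23.6, 128.9], [0.0, 9.6, 135.4], [9.4, 28.4, 138.2]]
[-45.24658264 -42.37882804 -40.25653407] [41.40406384 43.44891793 46.26605526]
[-44.7284665  -42.4872115  -40.34460735] [41.7148278  43.35240707 46.09704433]
```

View pics/c_crop.png

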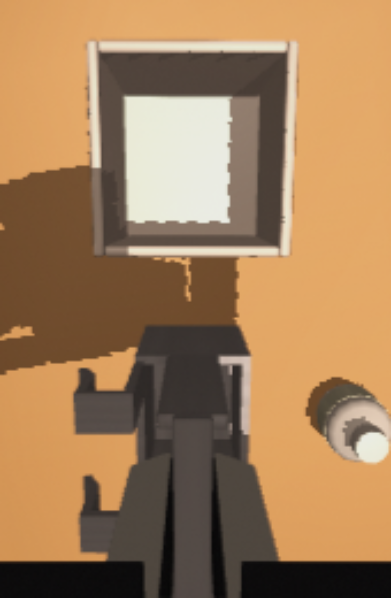

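Lips are square to the rim, and the caddy is upright and centred in the grip to about 1 mm. Moving over the tub.

```bash
python3 -m inch '{"grip":[-0.95,-0.95,-0.95,-0.95,-0.95,-0.95],"travel":[[-0.1,2,0],[-0.2,5,0],[-0.3,8,0],[-0.3,10,0],[-0.3,10,-1],[-0.3,10,-1]],"turn":[[0,0,0],[0,0,0.1],[0,0,0.2],[0,0,0.2],[0,0,0.2],[0,0,0.2]]}'
cat > chk.py <<'E'
from h import *
import sys
n=sys.argv[1]
s=manip.read_state(); print(s['eef_pos'].round(1),s['eef_rot'].round(3),s['wrist_force'].round(1))
un=s['eef_pos'][2]-111.0
a=np.radians(-8.2); R=np.array([[np.cos(a),np.sin(a)],[-np.sin(a),np.cos(a)]])
for c in ("wrist","side","scene"):
    k=manip.calibration(c); im,d=manip.camera(c); cv2.imwrite(f"pics/{n}_{c}.png",im[:,:,::-1])
    w=cloud(d,k).reshape(-1,3); w=w[np.isfinite(w[:,0])]
    q=np.c_[(w[:,:2]-np.array([544.4,181.1]))@R.T,w[:,2]]; q=q[(np.abs(q[:,:2])<70).all(1)]
    def p(l,m):
        t=q[m]; print(c,l,len(t), np.percentile(t,[3,50,97],axis=0).round(1).tolist() if len(t)>8 else '')
    Z=q[:,2]
    p('rim-x',(Z>125)&(Z<135)&(q[:,0]<-30)&(q[:,0]>-56)&(np.abs(q[:,1])<42)); p('rim+x',(Z>125)&(Z<135)&(q[:,0]>35)&(np.abs(q[:,1])<36))
    p('rim-y',(Z>125)&(Z<135)&(q[:,1]<-35)&(np.abs(q[:,0])<36)); p('rim+y',(Z>125)&(Z<135)&(q[:,1]>35)&(np.abs(q[:,0])<36))
    for sg in (1,-1): p('lip%+d'%sg,(Z>un+96)&(Z<un+108)&(q[:,0]<-36)&(q[:,1]*sg>0))
    p('bar',(Z>un+132)&(Z<un+140)&(np.abs(q[:,0]+18)<14))
ims=[cv2.imread(f"pics/{n}_{c}.png") for c in ("wrist","side","scene")]
cv2.imwrite(f"pics/{n}.png",np.hstack([cv2.resize(ims[0][60:310,210:410],(320,400)),cv2.resize(ims[1][120:220,260:360],(240,400) if 0 else (240,240)).copy() if 0 else cv2.resize(ims[1][100:220,260:332],(240,400)),cv2.resize(ims[2][160:270,336:402],(240,400))]))
E
python3 chk.py d
```

```text
clock: 16.23
eef_pos: [525.8, 181.4, 262.4]
eef_rot: [3.138, -0.001, 1.429]
wrist_force: [-0.8, 0.0, -1.1]
finger_gap: 9.5
[525.8 181.4 262.4] [ 3.138e+00 -1.000e-03  1.429e+00] [-0.8  0.  -1.1]
wrist rim-x 155 [[-46.0, -39.4, 128.1], [-43.8, 25.4, 129.7], [-41.3, 41.1, 131.0]]
wrist rim+x 331 [[40.8, -33.3, 125.8], [42.7, 1.5, 129.6], [45.5, 33.9, 131.1]]
wrist rim-y 116 [[10.4, -44.0, 125.9], [22.6, -41.5, 129.3], [35.0, -39.9, 131.2]]
wrist rim+y 344 [[-33.9, 42.2, 128.1], [-0.3, 44.5, 129.7], [33.3, 46.6, 131.2]]
wrist lip+1 483 [[-51.6, 12.1, 251.9], [-44.1, 18.7, 255.8], [-36.3, 24.0, 257.0]]
wrist lip-1 276 [[-51.6, -25.2, 250.2], [-47.2, -17.9, 255.7], [-41.6, -13.7, 256.8]]
wrist bar 1634 [[-27.4, -25.1, 284.6], [-18.0, 5.7, 285.9], [-9.1, 25.0, 289.9]]
side rim-x 40 [[-47.1, -36.3, 125.2], [-44.7, 9.1, 128.9], [-32.2, 41.4, 131.9]]
side rim+x 28 [[40.4, -32.1, 125.2], [42.3, -1.5, 129.1], [44.6, 32.1, 131.3]]
side rim-y 43 [[-34.4, -48.4, 125.2], [-0.5, -46.2, 128.1], [33.1, -41.8, 132.3]]
side rim+y 8 
side lip+1 25 [[-52.0, 9.8, 248.9], [-45.1, 14.7, 255.3], [-37.2, 23.0, 257.4]]
side lip-1 27 [[-52.2, -29.4, 248.8], [-45.3, -23.4, 255.3], [-36.9, -14.9, 257.1]]
side bar 45 [[-29.7, -29.8, 283.8], [-16.4, -11.8, 287.1], [-5.5, 2.2, 290.2]]
scene rim-x 20 [[-46.1, -6.6, 125.6], [-42.2, 29.3, 127.8], [-35.6, 41.6, 131.7]]
scene rim+x 57 [[40.5, -33.3, 125.6], [44.7, 1.6, 128.1], [48.5, 32.4, 132.4]]
scene rim-y 32 [[-31.5, -46.4, 125.1], [-4.9, -43.7, 129.0], [29.7, -41.6, 132.5]]
scene rim+y 36 [[-34.1, 40.3, 126.1], [5.1, 43.3, 129.7], [31.4, 45.3, 133.4]]
scene lip+1 4 
scene lip-1 2 
scene bar 22 [[-21.5, -28.0, 283.7], [-12.9, 15.5, 285.5], [-5.0, 23.6, 288.8]]
```

View pics/d.png

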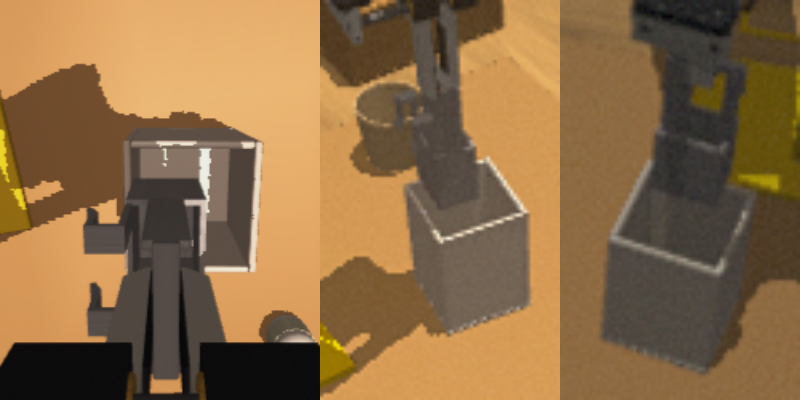

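Side and wrist views show the box over the mouth, with the lips outside the -x rim. Slot margins are about 2.5 to 3.5 mm. Lowering until the lip bottoms are just above the rim.

```bash
python3 -m inch '{"grip":[-0.95,-0.95,-0.95,-0.95,-0.95,-0.95,-0.95],"travel":[[-0.05,0.05,-1],[-0.05,0.05,-2],[-0.05,0.05,-3.5],[-0.05,0.05,-5],[-0.05,0.05,-6.5],[-0.05,0.05,-7.5],[-0.05,0.05,-7.5]],"turn":[[0,0,0],[0,0,0],[0,0,0],[0,0,0],[0,0,0],[0,0,0],[0,0,0]]}'
python3 chk.py e | grep -v scene
```

```text
clock: 17.25
eef_pos: [525.5, 181.7, 187.9]
eef_rot: [3.138, -0.001, 1.429]
wrist_force: [0.8, -0.3, -0.8]
finger_gap: 9.3
[525.5 181.7 187.9] [ 3.138e+00 -1.000e-03  1.429e+00] [ 0.8 -0.3 -0.8]
wrist rim-x 415 [[-45.9, -26.1, 126.4], [-43.3, 18.2, 129.8], [-34.1, 40.1, 133.3]]
wrist rim+x 558 [[40.6, -33.3, 125.7], [42.5, 2.2, 129.6], [45.3, 34.2, 131.1]]
wrist rim-y 192 [[12.4, -44.4, 125.7], [23.9, -41.3, 129.4], [35.2, -39.8, 130.8]]
wrist rim+y 591 [[-33.8, 42.4, 125.6], [-1.0, 44.9, 129.8], [33.3, 46.9, 131.1]]
wrist lip+1 484 [[-51.8, 12.5, 177.0], [-44.4, 18.9, 181.3], [-36.5, 24.3, 182.5]]
wrist lip-1 275 [[-51.9, -25.1, 175.8], [-47.4, -17.7, 181.1], [-42.0, -13.5, 182.2]]
wrist bar 1642 [[-27.0, -25.0, 210.0], [-18.2, 5.8, 211.4], [-9.0, 25.2, 215.5]]
side rim-x 42 [[-46.6, -39.8, 125.6], [-42.5, -9.4, 129.5], [-30.8, 40.5, 133.4]]
side rim+x 29 [[40.0, -32.5, 125.4], [41.6, -2.9, 128.7], [45.2, 30.7, 131.6]]
side rim-y 47 [[-33.5, -48.8, 125.2], [1.2, -46.2, 128.2], [32.7, -40.4, 130.8]]
side rim+y 13 [[-35.6, 39.3, 125.9], [25.0, 41.0, 128.8], [34.0, 45.0, 131.7]]
side lip+1 22 [[-52.6, 9.5, 175.0], [-44.7, 14.5, 181.3], [-37.3, 21.5, 182.9]]
side lip-1 25 [[-52.4, -29.2, 174.1], [-44.5, -23.7, 180.9], [-36.6, -15.1, 183.7]]
side bar 39 [[-27.8, -30.4, 209.0], [-16.5, -11.6, 212.2], [-6.0, 6.4, 216.1]]
```

View pics/e.png

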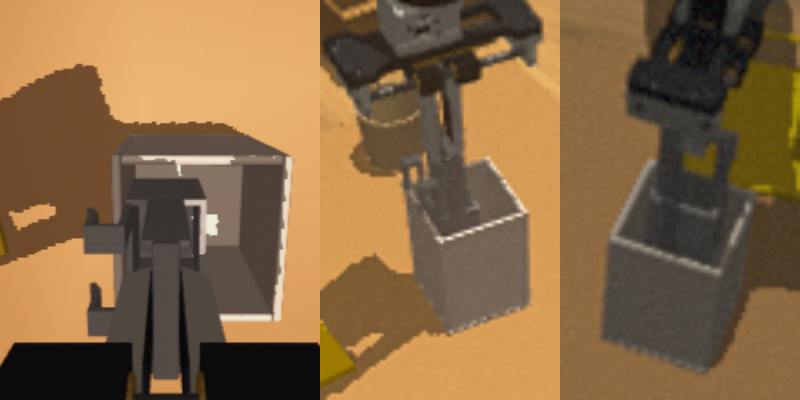

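Box inside, forces near zero, lips still outside the wall and centred. Lowering further.

```bash
python3 -m inch '{"grip":[-0.95,-0.95,-0.95,-0.95,-0.95],"travel":[[0,0,-0.7],[0,0,-1.4],[0,0,-2.1],[0,0,-2.7],[0,0,-2.7]],"turn":[[0,0,0],[0,0,0],[0,0,0],[0,0,0],[0,0,0]]}'; python3 -m inch '{"grip":[-0.95,-0.95,-0.95,-0.95],"travel":[[0,0,-0.6],[0,0,-1.2],[0,0,-1.7],[0,0,-1.7]],"turn":[[0,0,0],[0,0,0],[0,0,0],[0,0,0]]}'; python3 chk.py f | grep -E "^.[0-9]|lip|rim-x"
```

```text
clock: 18.02
eef_pos: [525.8, 181.7, 161.6]
eef_rot: [3.136, -0.002, 1.428]
wrist_force: [-0.6, 0.4, -1.2]
finger_gap: 9.8
clock: 18.52
eef_pos: [525.6, 181.7, 144.2]
eef_rot: [3.137, -0.001, 1.429]
wrist_force: [-0.1, 0.6, -1.6]
finger_gap: 9.5
[525.6 181.7 144.2] [ 3.137e+00 -1.000e-03  1.429e+00] [-0.1  0.6 -1.6]
wrist rim-x 576 [[-50.9, -14.2, 125.8], [-43.3, 8.9, 129.7], [-35.2, 40.3, 134.3]]
wrist lip+1 771 [[-51.6, 3.4, 129.4], [-43.5, 21.2, 136.9], [-36.5, 45.2, 138.5]]
wrist lip-1 381 [[-51.7, -24.7, 129.5], [-45.5, -15.3, 137.0], [-41.6, -1.7, 138.5]]
side rim-x 46 [[-52.1, -41.4, 125.8], [-44.2, -1.9, 129.8], [-33.9, 40.2, 133.9]]
side lip+1 28 [[-51.6, 7.1, 129.3], [-44.5, 15.4, 135.2], [-37.7, 40.4, 139.7]]
side lip-1 33 [[-52.8, -46.1, 129.5], [-44.8, -25.5, 135.6], [-36.8, -2.8, 140.0]]
scene rim-x 24 [[-46.7, -25.4, 126.0], [-39.7, 22.2, 129.3], [-32.7, 41.0, 134.4]]
scene lip+1 12 [[-51.3, 14.9, 129.5], [-43.7, 23.4, 131.2], [-37.9, 42.9, 139.1]]
scene lip-1 2
```

View pics/f.png

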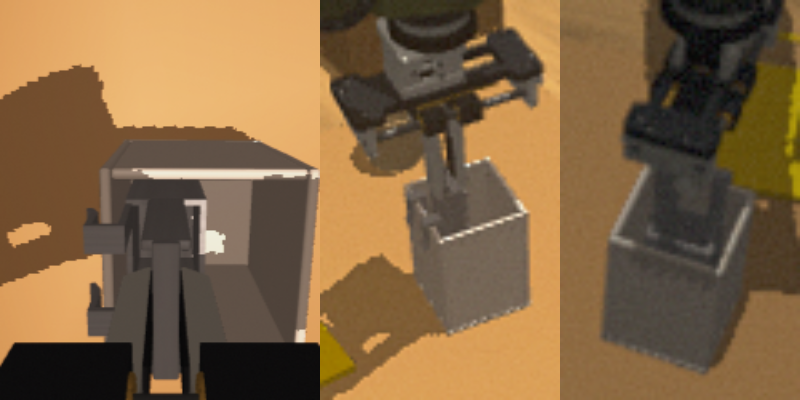

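The lips are over the rim and within about 3 mm of seating. Easing down to contact.

```bash
python3 -m inch '{"grip":[-0.95,-0.95,-0.95],"travel":[[0,0,-0.15],[0,0,-0.25],[0,0,-0.25]],"turn":[[0,0,0],[0,0,0],[0,0,0]]}'; python3 -m inch '{"grip":[-0.95,-0.95,-0.95],"travel":[[0,0,-0.05],[0,0,-0.1],[0,0,-0.1]],"turn":[[0,0,0],[0,0,0],[0,0,0]]}'
```

```text
clock: 19.05
eef_pos: [525.9, 181.7, 142.3]
eef_rot: [3.136, -0.002, 1.429]
wrist_force: [-0.6, -0.6, -1.8]
finger_gap: 9.1
clock: 19.42
eef_pos: [525.9, 181.8, 141.2]
eef_rot: [3.136, -0.002, 1.429]
wrist_force: [-0.5, 0.2, -0.7]
finger_gap: 9.5
```

```bash
python3 -m inch '{"grip":[-0.95,-0.95,-0.95],"travel":[[0,0,-0.05],[0,0,-0.1],[0,0,-0.1]],"turn":[[0,0,0],[0,0,0],[0,0,0]]}'
```

```text
clock: 19.8
eef_pos: [526.1, 181.7, 140.5]
eef_rot: [3.136, -0.002, 1.428]
wrist_force: [0.7, -0.4, 1.8]
finger_gap: 9.5
```

Contact: force rose about 3 N, so the roof is on the rim. Opening and backing up.

```bash
python3 -m inch '{"grip":[-0.7,-0.6,-0.5,-0.35,-0.2,0,0,0],"travel":[[0,0,0],[0,0,0],[0,0,0],[0,0,0],[0,0,0],[0,0,0],[0,0,0],[0,0,0]],"turn":[[0,0,0],[0,0,0],[0,0,0],[0,0,0],[0,0,0],[0,0,0],[0,0,0],[0,0,0]]}' && python3 -m inch '{"grip":[0,0,0,0,0,0,0],"travel":[[0,0,1],[0,0,3],[0,0,6],[0,0,9],[0,0,12],[0,0,14],[0,0,14]],"turn":[[0,0,0],[0,0,0],[0,0,0],[0,0,0],[0,0,0],[0,0,0],[0,0,0]]}'
python3 chk.py g >/dev/null
python3 - <<'E'
from h import *
a=np.radians(-8.2); R=np.array([[np.cos(a),np.sin(a)],[-np.sin(a),np.cos(a)]])
k=manip.calibration("wrist"); im,d=manip.camera("wrist")
w=cloud(d,k).reshape(-1,3); w=w[np.isfinite(w[:,0])]
q=np.c_[(w[:,:2]-np.array([544.4,181.1]))@R.T,w[:,2]]; q=q[(np.abs(q[:,:2])<70).all(1)]; Z=q[:,2]
for l,m in [('bar',(Z>150)&(Z<180)&(np.abs(q[:,0]+18)<22)),('lips',(Z>131.5)&(Z<140)&(q[:,0]<-30)),('rim+x',(Z>125)&(Z<133)&(q[:,0]>35)&(abs(q[:,1])<36)),('rim+y',(Z>125)&(Z<133)&(q[:,1]>35)&(abs(q[:,0])<36)),('outer',(Z<125)&(Z>95)&(q[:,0]<-46))]:
    t=q[m]; print(l,len(t),np.percentile(t,[3,50,97],axis=0).round(1).tolist() if len(t)>5 else '')
E
```

```text
clock: 20.8
eef_pos: [526.0, 181.8, 140.5]
eef_rot: [3.136, -0.002, 1.429]
wrist_force: [1.4, 0.7, -0.2]
finger_gap: 46.8
clock: 21.68
eef_pos: [526.4, 181.9, 282.2]
eef_rot: [3.133, -0.003, 1.429]
wrist_force: [0.4, -0.1, -0.5]
finger_gap: 47.2
bar 558 [[-24.2, -26.1, 152.7], [-16.9, 1.4, 163.0], [-10.2, 26.4, 164.5]]
lips 330 [[-51.2, -25.0, 132.1], [-43.4, 10.9, 134.0], [-35.1, 24.5, 135.4]]
rim+x 300 [[40.8, -33.0, 125.8], [42.8, 1.4, 129.7], [45.7, 34.1, 131.1]]
rim+y 288 [[-34.4, 41.9, 125.8], [0.8, 44.3, 129.9], [33.8, 47.0, 131.3]]
outer 48 [[-56.4, -22.8, 102.9], [-54.7, -13.4, 106.3], [-49.3, 24.6, 124.1]]
```

View pics/g.png

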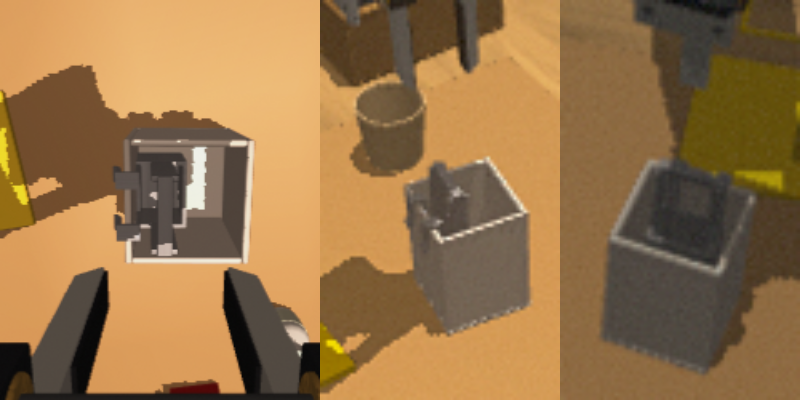

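View pics/g_wrist.png

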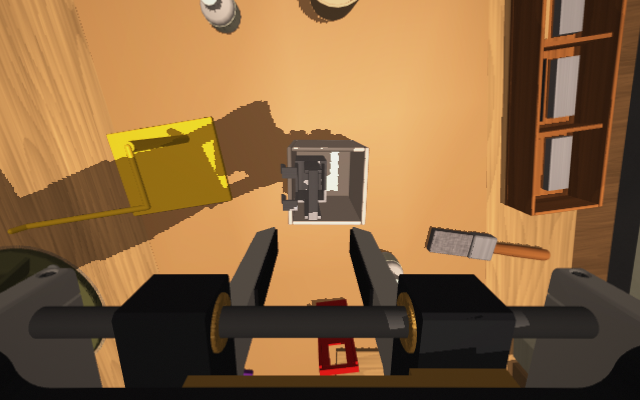

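The caddy hangs inside the tub at (315,190), with both lips over the -x rim (290,187). Its bar top is at z≈163.5 (164 expected) and the tub has not moved. The hand is clear, so I'm handing in.

```bash
python3 -c "
from cell import manip
print(manip.sign_off()); s=manip.read_state(); print(s['clock'],s['wrist_force'])"
```

```text
the job is handed in; nothing more can be done
None
the job is handed in; nothing more can be done
```

The steel caddy now hangs upright inside the square white tub, let go, and I handed the job in; no verdict was reported. I took it off the peg by its legs and lifted it about 26 mm over the tip. I then stood it on the table at about (417, 2), regripped it by the crossbar and hooked its lips over the tub's -x rim. The last clock reading before hand-in was about 22 s of the 58 s allowed.

**Last checks:**
- **Height:** the bar top was at z≈163.5 mm against 164 expected, so the lips rest on the rim.
- **Lips:** the outer legs were about 50 to 56 mm from the tub's middle, outside the wall at about 46 mm.
- **Position:** the bar sat about 17 mm off the tub's middle on the lip side, inside the 34 mm limit.
- **Lean:** it looked small in the pictures. I did not measure the angle.
- **Tub:** its rim was where I had first measured it, to about 1 mm.
- **Other things:** I did not re-measure their positions. No unexpected force showed up during the moves.
- **Robot:** the hand was about 14 cm above the hanging position with the wrist force near zero.

**Disagreement:** the camera estimates differed from each other by about 1 to 3 mm; the side camera was several mm off on the tub's centre. I used the wrist camera for the final alignment, because it saw both the rim and the lips.

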